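# Shut the gas valve beside the upright panel

### The job

Shut off the instrument's gas: turn the large winged key, the one on the valve with the upright steel panel alongside, clockwise (seen from above) until it stops with its wings pointing squarely at the panel, then let go. Do not knock the panel, and leave the smaller winged key on the other valve fully open as it is.

Things in the scene. Friction and masses are not known exactly. Their poses are not given: they have to be found in the camera images.
- key_a (a joint): Angle of the large black winged key (rad). 0: wings along the pipe, parallel to the panel (open). Grows as it turns clockwise seen from above, to a hard stop at 1.571 (shut: wings square to the panel, one pointing at it). Starts partly turned, at 0.15 to 0.5. Stiff, about 0.1 Nm of friction; stays where it is left.
- key_a_grip (a point): Grip point of the large key, on its upright axis, 76 mm above the table. Turns with the key: x along the wings, y across their flat faces, z up. The wings are one straight blade 68 mm long, 10 mm thick, from 18 mm below this point to 4 mm above it (10 mm above at the rounded wing ends). Below: a 20 mm round stem, then the valve block, 46 x 40 mm, its top 34 mm below this point.
- panel: Upright steel panel fixed beside the large key: 120 mm long, 6 thick, 70 high, top 4 mm above the grip point. Origin: middle of its lower edge, on the face towards the key; x along it, y away from the key, z up. That face is 48 mm from the key's axis: the wing tip passes it at 14 mm; when parallel, 43 mm lie between it and the blade, so open the fingers only part way (20 to 40 mm).
- key_b (a joint): Angle of the small black winged key (42 mm long, 8 thick) on another valve, without a panel. Starts at 0 (fully open), grows clockwise; to be left alone. The third fitting is a gas filter with a round grey cap, no wings. The three stand in a row about 250 mm apart, in any order.

How it is judged:
By the outcome, as a careful person would: the job done as asked, in the order asked, and still so for the second after the job is handed in, with the robot touching nothing.
It also fails if it takes over 29 s, if anything falls off the work surface, if the arm or the gripper's body presses on something with over 40 N, if the wrist force passes 120 N, or if a joint passes its speed limit or range.

### The arm

A 6-joint arm with a two-finger parallel gripper is mounted at the origin on the work surface. World frame = base frame: x ahead of the robot, y to its left, z up, the work surface at z = 0. Lengths are in m, angles in degrees, forces in N, time in s.
With the tool pointing down it reaches from about 0.275 to 0.875 m from the base axis. Payload 12.5 kg.
Tool frame: the origin (TCP) lies at the very end of the fingers, on their centre line; the grasp point (between the pads) lies grip_point_offset behind it (grip_point_offset is the distance from the TCP to the grasp point, in m); z points along the fingers, y is the direction in which the jaws open and shut (so a half turn about z gives the same grasp; the last joint's range is limited). The gripper opens to 85 mm and grips with 20 to 120 N. Pads are 22 mm wide; open, the fingers measure 114 mm over their backs; the gripper's body (76 mm by 85 mm) begins 54 mm behind the grasp point. The pads swing forward as they close: fully open they stand 13 mm farther back than shut.
Start: joints at [67.517, 20.094, 94.641, -0, 65.266, -4.847], TCP at [0.167, 0.524, 0.231] pointing down, gripper open.
Joint ranges: [-157.81, 157.81], [-45, 120.19], [0.68, 151.7], [-89.99, 269.99], [4.06, 180], [-164.3, 164.3]. Speed limits (degrees/s): [127.2, 127.2, 159.86, 180, 180, 180].

### API

Orientations are given as a 3x3 rotation matrix whose columns are the frame's x, y, z axes.
In Python, from plant import * gives the robot as it stands.
- The arm moves only by the tool play_rows, never from a script. Its argument "series" is a list of rows, each an object of numbers: "dx", "dy", "dz": the shift along the tool's x, y, z in mm; "rx", "ry", "rz": the turn, a rotation vector about the tool's x, y, z in rad; "fingers": the opening, from 0 (shut) to 1 (fully open). In form: [{"dx": .., "dy": .., "dz": .., "rx": .., "ry": .., "rz": .., "fingers": ..}, ...]. A call has 1 to 5 rows; each row is the pose to reach, as a shift and turn from the pose commanded when the call began, along the tool's axes at that moment; what a row does not reach only later rows make up. A row lasts 1/8 s, in which the tool goes at most 62.5 mm and 10.7 degrees, less where a joint would pass 70% of its speed; a pose out of reach is approached as far as the arm can. A call with a gripper value outside its range is refused whole. The fingers move at their own pace and stop on an object; the grip force is fixed at half the most. Time passes only in rows, so rows that repeat a pose let the fingers close. It gives the time, the measured TCP pose, the force and the opening at its end, in the units of the state.
- observe(): the state, without advancing time (a new reading comes with each control period).
- camera(name): name is "scene" or "side" or "wrist"; returns a dict with "frame" (420x560x3 uint8, red, green, blue), "range_z" (420x560 float32, m along the optical axis (not along the pixel's ray), 0 where there is no reading), "fovy" (degrees; the focal length in pixels is half the picture's height over the tangent of half this angle, whatever the lens; pixels are square), "cx", "cy" (the principal point, pixels), "k1" (the pictures are not rectified: a ray, as slopes to the right and down, at radius r is drawn at 1 + k1 r^2 times it, then the intrinsics apply), "R" (3x3) and "t" (3): a world point X has camera coordinates R X + t; the wrist camera has in their place "tool_from_camera" (4x4, takes a point from camera to tool coordinates, whose origin is the TCP and whose axes are the flange's). Camera axes: x right, y down, z forward; pixel columns grow to the right and rows downward; lengths in m; the calibration is good to about 2 mm. A picture is of the moment at which its call begins: read the wrist's pose just before it.
- sign_off(): hands the job in, once; it reports no verdict.
Trained networks look in the newest picture that a camera, given by its name, has taken for a name from the list of things; names that differ only in an ending like _2 or _b are one class to them, and where a whole thing is asked for, a point or a joint stands for the part that bears it (a point fixed in the world has none). Each returns a list of dicts, best first, with "confidence" (0 to 1); they miss things now and then, are a little off and sometimes report something else, mostly with a low value. They report only what shows in the picture. A call takes as long as a camera call.
- silhouettes(target, camera): "pixels" (420x560 bool, what is visible of it) and "box" ([left, top, right, bottom] in pixels, round what is visible of it).
- place_of(target, camera): "point" ([column, row] in pixels: a listed point, or the origin of a listed thing).
The state is a dict: "time": time; "joint_pos": joint angles; "qd": joint speeds; "effort": joint torques, N m; "tcp_pos": TCP position; "ee_rot": TCP orientation; "wrist_force": force on the tool from outside, world axes, zero at the start; "ft_torque": the same for the moment, N m; "finger_gap": finger opening in m.
Only numpy, scipy, OpenCV 4.12 (cv2) and the standard library are available. Lean on these libraries where they do the work, as an engineer would, in place of code of your own. Each camera call takes 0.05 s, during which the arm holds its last target. There are 200 camera calls.

## Working session

There is one attempt and no reset: what is moved stays moved. The work goes in short steps, Python scripts to look and compute and a tool call to move; the robot and the scene stay as the last step left them, time stands still between calls to the robot, and variables do not carry over. Pictures are saved under pics/ and viewed, about 8 in all and at most 12, crops included, and the job is handed in when it is done.

Besides the shell and the picture viewer there is one more tool, called after ">>>" as name(argument=value, ...), one argument or row to a line, values as JSON. play_rows: Moves the arm, as the interface text tells. Its arguments: {"type":"object","properties":{"series":{"type":"array","items":{"type":"object","properties":{"dx":{"type":"number"},"dy":{"type":"number"},"dz":{"type":"number"},"rx":{"type":"number"},"ry":{"type":"number"},"rz":{"type":"number"},"fingers":{"type":"number"}}}}},"required":["series"]}

```bash
mkdir -p pics; cat > h.py <<'E'
from plant import *
import numpy as np, cv2
def cam(n):
    s=observe(); c=camera(n)
    if 'tool_from_camera' in c:
        T=np.array(c['tool_from_camera']); R=np.array(s['ee_rot']).reshape(3,3)
        M=np.eye(4);M[:3,:3]=R;M[:3,3]=s['tcp_pos'];M=M@T
    else:
        R=np.array(c['R']).reshape(3,3);M=np.eye(4);M[:3,:3]=R.T;M[:3,3]=-R.T@np.array(c['t'])
    c['M']=M;c['f']=210/np.tan(np.radians(c['fovy'])/2);return c
def rays(c,uv):
    uv=np.atleast_2d(np.array(uv,float)); d=(uv-[c['cx'],c['cy']])/c['f']; p=d.copy()
    for _ in range(30): p=d/(1+c['k1']*(p**2).sum(1,keepdims=True))
    return np.c_[p,np.ones(len(p))]
def world(c,uv,depth=None):
    uv=np.atleast_2d(uv); r=rays(c,uv)
    if depth is None: depth=c['range_z'][np.round(uv[:,1]).astype(int),np.round(uv[:,0]).astype(int)]
    return (r*np.reshape(depth,(-1,1)))@c['M'][:3,:3].T+c['M'][:3,3]
def atz(c,uv,z):
    d=rays(c,uv)@c['M'][:3,:3].T; o=c['M'][:3,3]
    return o+d*((z-o[2])/d[:,2:3])
def save(c,n): cv2.imwrite('pics/'+n,c['frame'][...,::-1])
E
python3 - <<'E'
from h import *
np.set_printoptions(precision=4,suppress=True)
s=observe();print(s)
for n in ['scene','side','wrist']:
    c=cam(n);save(c,n+'0.png');print(n,c['M'][:3,3])
    for t in ['key_a_grip','panel','key_b']:
        for d in place_of(t,n)[:3]: print(t,d['point'],round(d['confidence'],2),atz(c,d['point'],0.076 if t!='panel' else 0.01))
    for t in ['key_a','panel']:
        for d in silhouettes(t,n)[:3]:
            v,u=np.nonzero(d['pixels']);P=world(c,np.c_[u,v]);print('sil',t,round(d['confidence'],2),d['box'],len(u),np.median(P,0),P.min(0),P.max(0))
a=[cv2.imread(f'pics/{n}0.png') for n in ['scene','side']]
cv2.imwrite('pics/both.png',cv2.resize(np.hstack(a),(800,300)))
E
```

```text
{'time': 0.0, 'joint_pos': array([67.5164, 20.1243, 94.6762, -0.0007, 65.2651, -4.8456]), 'qd': array([-0.0186,  0.0319, -0.0036, -0.008 ,  0.0599,  0.0907]), 'effort': array([ -0.0022, -50.6084, -29.1409,  -0.0002,   0.0044,   0.    ]), 'tcp_pos': array([0.1665, 0.5239, 0.2308]), 'ee_rot': array([[-0.953 ,  0.303 , -0.0004],
       [ 0.303 ,  0.953 , -0.0011],
       [ 0.0001, -0.0011, -1.    ]]), 'wrist_force': array([ 0.4837, -0.016 , -0.0117]), 'ft_torque': array([-0.03  ,  0.0089,  0.0681]), 'finger_gap': 0.08552690242727316}
scene [1.0399 0.1705 0.5595]
key_a_grip [391.2, 242.2] 0.48 [[0.5435 0.2308 0.076 ]]
panel [410.9, 262.9] 0.8 [[0.5184 0.2775 0.01  ]]Traceback (most recent call last):
  File "<stdin>", line 7, in <module>
ValueError: it knows: key_a_grip, panel
```

View pics/scene0.png

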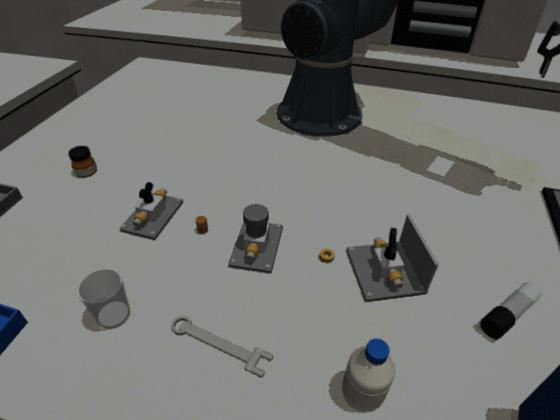

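The scene view shows the large key at about (391,242), with the panel on its right at (420,250). The filter is at (256,222) and the small key at (148,193).

```bash
python3 - <<'E'
from h import *
np.set_printoptions(precision=4,suppress=True)
for n in ['scene','side','wrist']:
    c=cam(n);save(c,n+'0.png');print(n,c['M'][:3,3])
    for t in ['key_a_grip','panel']:
        for d in place_of(t,n)[:3]: print(t,d['point'],round(d['confidence'],2),atz(c,d['point'],0.076 if t!='panel' else 0.006))
    for t in ['key_a_grip','panel']:
        for d in silhouettes(t,n)[:3]:
            v,u=np.nonzero(d['pixels']);P=world(c,np.c_[u,v]);print('sil',t,round(d['confidence'],2),d['box'],len(u),np.median(P,0),P.min(0),P.max(0))
            top=P[(P[:,2]>.068)&(P[:,2]<.09)]
            if len(top)>8:
                (cx,cy),(w,h),a=cv2.minAreaRect(top[:,:2].astype(np.float32)*1000);print('  top',len(top),cx,cy,w,h,a)
                vx=cv2.fitLine(top[:,:2].astype(np.float32),cv2.DIST_HUBER,0,.01,.01).ravel();print('  line deg',np.degrees(np.arctan2(vx[1],vx[0])),vx[2:])
a=[cv2.imread(f'pics/{n}0.png') for n in ['side','wrist']]
cv2.imwrite('pics/both.png',cv2.resize(np.hstack(a),(800,300)))
E
```

```text
scene [1.0399 0.1705 0.5595]
panel [409.7, 265.7] 0.67 [[0.5221 0.2764 0.006 ]]
panel [392.6, 245.0] 0.15 [[0.4784 0.2427 0.006 ]]
sil key_a_grip 0.76 [384.7, 228.7, 394.3, 261.3] 268 [0.5489 0.2306 0.0797] [0.4827 0.1705 0.0085] [1.0399 0.2487 0.5595]
  top 196 547.3701782226562 233.2894287109375 63.93991470336914 10.595063209533691 1.3908427953720093
  line deg 2.743958 [0.5523 0.2324]
sil panel 0.55 [398.3, 214.1, 440.3, 292.7] 1433 [0.5324 0.2808 0.0518] [0.4387 0.1705 0.0011] [1.0399 0.3073 0.5595]
  top 397 523.86572265625 279.53485107421875 119.56068420410156 7.615396499633789 25.440977096557617
  line deg 25.79687 [0.5326 0.2815]
side [0.361  0.5994 0.7707]
key_a_grip [242.6, 292.5] 0.63 [[0.5437 0.236  0.076 ]]
panel [246.4, 334.5] 0.92 [[0.5262 0.2803 0.006 ]]
sil key_a_grip 0.78 [228.0, 285.6, 260.8, 304.5] 423 [0.5408 0.2356 0.0774] [0.361  0.1849 0.0077] [0.575  0.5994 0.7707]
  top 292 541.91015625 233.13406372070312 66.31757354736328 11.10396671295166 2.423503875732422
  line deg 4.6331306 [0.5523 0.2362]
sil key_a_grip 0.39 [307.2, 124.3, 322.1, 140.4] 147 [ 0.5289 -0.2381  0.0682] [ 0.5106 -0.2448  0.0443] [ 0.5482 -0.2296  0.0823]
  top 74 529.0064697265625 -239.40945434570312 10.44641399383545 37.57191467285156 82.31522369384766
  line deg -2.2926939 [ 0.5291 -0.2388]
sil panel 0.85 [209.2, 310.9, 282.3, 336.7] 1454 [0.5189 0.2799 0.0532] [0.361  0.2445 0.0065] [0.5751 0.5994 0.7707]
  top 445 520.65087890625 278.18206787109375 119.06195068359375 8.35330867767334 24.923446655273438
  line deg 24.685568 [0.5166 0.2782]
wrist [0.1048 0.5432 0.3731]
```

View pics/both.png

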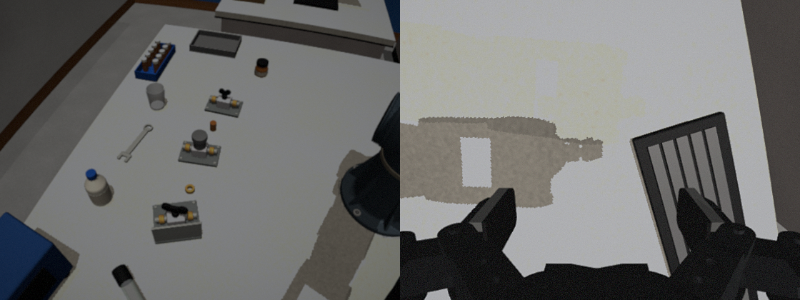

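>>> play_rows(
  series=[
    {"dx": -50, "dy": -15, "rz": -0.035, "fingers": 0.4},
    {"dx": -100, "dy": -30, "rz": -0.07, "fingers": 0.4},
    {"dx": -150, "dy": -44, "rz": -0.105, "fingers": 0.4},
    {"dx": -200, "dy": -58, "rz": -0.14, "fingers": 0.4},
    {"dx": -250, "dy": -73, "rz": -0.175, "fingers": 0.4},
  ],
)

```text
validation failed for argument at $.se...
```

>>> play_rows(
  series=[
    {"dx": -50, "dy": -15, "dz": 0, "rx": 0, "ry": 0, "rz": -0.035, "fingers": 0.4},
    {"dx": -100, "dy": -30, "dz": 0, "rx": 0, "ry": 0, "rz": -0.07, "fingers": 0.4},
    {"dx": -150, "dy": -44, "dz": 0, "rx": 0, "ry": 0, "rz": -0.105, "fingers": 0.4},
    {"dx": -200, "dy": -58, "dz": 0, "rx": 0, "ry": 0, "rz": -0.14, "fingers": 0.4},
    {"dx": -250, "dy": -73, "dz": 0, "rx": 0, "ry": 0, "rz": -0.175, "fingers": 0.4},
  ],
)

```text
time: 1.52
tcp_pos: [0.3841, 0.3778, 0.2314]
ee_rot: [[-0.991, 0.131, 0.0], [0.131, 0.991, 0.0], [-0.0, 0.0, -1.0]]
wrist_force: [0.2, 0.9, 0.2]
finger_gap: 0.0336
```

>>> play_rows(
  series=[
    {"dx": -47, "dy": -23, "dz": 0, "rx": 0, "ry": 0, "rz": -0.035, "fingers": 0.4},
    {"dx": -94, "dy": -46, "dz": 0, "rx": 0, "ry": 0, "rz": -0.07, "fingers": 0.4},
    {"dx": -141, "dy": -69, "dz": 0, "rx": 0, "ry": 0, "rz": -0.105, "fingers": 0.4},
    {"dx": -188, "dy": -92, "dz": 0, "rx": 0, "ry": 0, "rz": -0.14, "fingers": 0.4},
    {"dx": -233, "dy": -113, "dz": 0, "rx": 0, "ry": 0, "rz": -0.175, "fingers": 0.4},
  ],
)

```text
time: 2.15
tcp_pos: [0.6001, 0.2348, 0.2313]
ee_rot: [[-0.999, -0.043, 0.0], [-0.043, 0.999, 0.0], [-0.0, 0.0, -1.0]]
wrist_force: [-0.8, 0.7, 0.4]
finger_gap: 0.0341
```

```bash
python3 - <<'E'
from h import *
np.set_printoptions(precision=4,suppress=True)
n='wrist';c=cam(n);save(c,'w1.png');s=observe();print(s['time'],s['tcp_pos'],s['ee_rot'],grip_point_offset)
for t in ['key_a_grip','panel']:
    for d in place_of(t,n)[:3]: print(t,d['point'],round(d['confidence'],2),atz(c,d['point'],0.076 if t!='panel' else 0.006))
    for d in silhouettes(t,n)[:2]:
        v,u=np.nonzero(d['pixels']);P=world(c,np.c_[u,v])
        top=P[(P[:,2]>.07)&(P[:,2]<.09)]
        print('sil',t,round(d['confidence'],2),d['box'],len(u),len(top))
        if len(top)>8:
            print('  rect',cv2.minAreaRect(top[:,:2].astype(np.float32)*1000),np.percentile(top[:,2],[5,50,95]))
            vx=cv2.fitLine(top[:,:2].astype(np.float32),cv2.DIST_HUBER,0,.01,.01).ravel();print('  line deg',np.degrees(np.arctan2(vx[1],vx[0])),vx[2:])
E
```

```text
2.2 [0.604  0.2314 0.231 ] [[-0.9991 -0.0422  0.0019]
 [-0.0422  0.9991 -0.001 ]
 [-0.0019 -0.0011 -1.    ]] 0.0187
key_a_grip [273.7, 114.0] 0.68 [[0.5407 0.2305 0.076 ]]
sil key_a_grip 0.8 [261.4, 69.5, 285.1, 160.8] 1353 1151
  rect ((542.8003540039062, 231.13833618164062), (67.19117736816406, 9.997147560119629), 2.6607165336608887) [0.0778 0.0817 0.0853]
  line deg 3.272991 [0.5419 0.231 ]
panel [323.3, 96.2] 0.69 [[0.5237 0.276  0.006 ]]
sil panel 0.68 [300.9, 10.5, 366.7, 165.0] 2927 1548
  rect ((521.7767333984375, 277.6579284667969), (119.57144165039062, 6.552091598510742), 24.570131301879883) [0.0728 0.0789 0.0802]
  line deg 24.467936 [0.5194 0.2759]
```

View pics/w1.png

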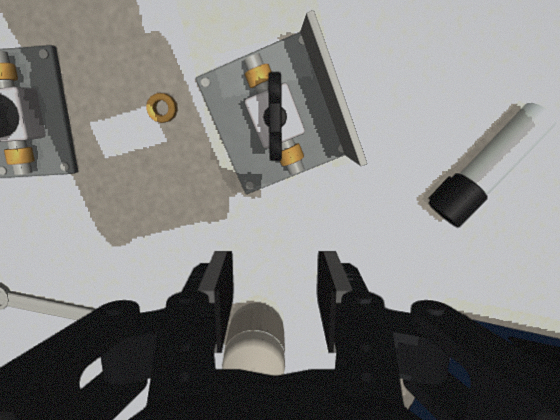

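>>> play_rows(
  series=[
    {"dx": 28, "dy": -1, "dz": 30, "rx": 0, "ry": 0, "rz": -0.01, "fingers": 0.4},
    {"dx": 56, "dy": -2, "dz": 70, "rx": 0, "ry": 0, "rz": -0.01, "fingers": 0.4},
    {"dx": 56, "dy": -2, "dz": 116, "rx": 0, "ry": 0, "rz": -0.01, "fingers": 0.4},
    {"dx": 56, "dy": -2, "dz": 116, "rx": 0, "ry": 0, "rz": -0.01, "fingers": 0.4},
    {"dx": 56, "dy": -2, "dz": 116, "rx": 0, "ry": 0, "rz": -0.01, "fingers": 0.4},
  ],
)

```text
time: 3.02
tcp_pos: [0.5435, 0.2324, 0.1171]
ee_rot: [[-0.999, -0.053, 0.002], [-0.053, 0.999, 0.001], [-0.002, 0.001, -1.0]]
wrist_force: [-0.1, 0.3, -0.5]
finger_gap: 0.0338
```

```bash
python3 - <<'E'
from h import *
np.set_printoptions(precision=4,suppress=True)
n='wrist'
for i in range(2):
    c=cam(n);s=observe();print(s['time'],s['tcp_pos'],s['ee_rot'][:,1],s['wrist_force'],s['finger_gap'])
save(c,'w2.png')
for t in ['key_a_grip','panel']:
    for d in place_of(t,n)[:2]: print(t,d['point'],round(d['confidence'],2),atz(c,d['point'],0.076 if t!='panel' else 0.006))
    for d in silhouettes(t,n)[:2]:
        v,u=np.nonzero(d['pixels']);P=world(c,np.c_[u,v])
        top=P[(P[:,2]>.07)&(P[:,2]<.09)]
        print('sil',t,round(d['confidence'],2),d['box'],len(u),len(top))
        if len(top)>8: print('  rect',cv2.minAreaRect(top[:,:2].astype(np.float32)*1000))
E
```

```text
3.075 [0.5438 0.2323 0.1175] [-0.0526  0.9986  0.0009] [-0.1929  0.1229  1.6794] 0.034194838825587666
3.125 [0.5439 0.2322 0.1174] [-0.0524  0.9986  0.0009] [0.4975 0.1447 0.3783] 0.03407806734223889
key_a_grip [274.5, 232.9] 0.9 [[0.5416 0.2313 0.076 ]]
sil key_a_grip 0.59 [257.7, 169.4, 289.3, 293.8] 2787 2463
  rect ((542.5465087890625, 231.22731018066406), (66.27479553222656, 9.89065933227539), 3.1910600662231445)
panel [342.6, 173.4] 0.91 [[0.5207 0.2764 0.006 ]]
sil panel 0.93 [309.2, 79.2, 410.2, 302.7] 5641 3302
  rect ((521.6959228515625, 277.69927978515625), (119.74272918701172, 6.433449745178223), 24.57848358154297)
```

View pics/w2.png

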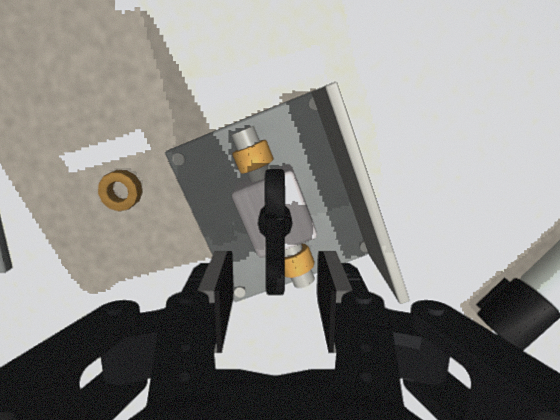

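The large key is centred between the fingers at (275,232) and the panel's top edge is clear at (365,190). Before descending I'll check how wide the fingers are near their tips.

```bash
python3 - <<'E'
from h import *
c=cam('wrist');T=np.array(c['tool_from_camera'])
v,u=np.nonzero(c['range_z']>0);z=c['range_z'][v,u]
P=(rays(c,np.c_[u,v])*z[:,None])@T[:3,:3].T+T[:3,3]
g=(z<.17)&(abs(P[:,0])<.05)
for a in range(-80,5,10):
    m=g&(P[:,2]*1000>=a)&(P[:,2]*1000<a+10)
    if m.any(): print(a,m.sum(),P[m,1].min(),P[m,1].max(),P[m,0].min(),P[m,0].max())
E
```

```text
-80 13871 -0.059545319014303356 0.059279689223470704 -0.006184644642955428 0.018181997302889413
-70 7196 -0.05849511221520772 0.05613275997757012 -0.012727662802276454 0.017861618496396482
-60 10903 -0.05335795069765794 0.05286012496866502 -0.012739557684220498 0.014316892267536324
-50 2604 -0.0498402238284526 0.047841562972430515 -0.012599228149674693 0.01428416883421963
-40 1878 -0.030995249449806243 0.029328052971193532 -0.01152142596953025 0.012173284080926695
-30 1354 -0.03149500622535384 0.030017235069896446 -0.011565726189413553 0.011487439270416323
-20 1114 -0.03188344642449265 0.02975061673652189 -0.01167692295663994 0.011543205908514896
-10 557 -0.03103254954537392 0.029260443479653665 -0.011746272017685869 0.011535425410900246
0 2 -0.01819393576568506 0.01626205376935143 -0.007624256254758488 0.005112881198289856
```

>>> play_rows(
  series=[
    {"dx": 1, "dy": -1, "dz": 25, "rx": 0, "ry": 0, "rz": 0, "fingers": 0.4},
    {"dx": 1, "dy": -1, "dz": 50, "rx": 0, "ry": 0, "rz": 0, "fingers": 0.4},
    {"dx": 1, "dy": -1, "dz": 57, "rx": 0, "ry": 0, "rz": 0, "fingers": 0.4},
    {"dx": 1, "dy": -1, "dz": 57, "rx": 0, "ry": 0, "rz": 0, "fingers": 0.2},
    {"dx": 1, "dy": -1, "dz": 57, "rx": 0, "ry": 0, "rz": 0, "fingers": 0},
  ],
)

```text
time: 4.0
tcp_pos: [0.5422, 0.2319, 0.0593]
ee_rot: [[-0.999, -0.052, 0.001], [-0.052, 0.999, 0.002], [-0.001, 0.002, -1.0]]
wrist_force: [0.2, 8.7, -2.7]
finger_gap: 0.0086
```

>>> play_rows(
  series=[
    {"dx": 0, "dy": 0, "dz": 0, "rx": 0, "ry": 0, "rz": 0, "fingers": 0},
    {"dx": 0, "dy": 0, "dz": 0, "rx": 0, "ry": 0, "rz": 0, "fingers": 0},
    {"dx": 0, "dy": 0, "dz": 0, "rx": 0, "ry": 0, "rz": 0, "fingers": 0},
    {"dx": 0, "dy": 0, "dz": 0, "rx": 0, "ry": 0, "rz": 0, "fingers": 0},
  ],
)

```text
time: 4.5
tcp_pos: [0.5422, 0.2319, 0.0593]
ee_rot: [[-0.999, -0.052, 0.002], [-0.052, 0.999, 0.002], [-0.002, 0.002, -1.0]]
wrist_force: [-0.8, 8.3, -3.6]
finger_gap: 0.0086
```

>>> play_rows(
  series=[
    {"dx": 0, "dy": 0.5, "dz": 0, "rx": 0, "ry": 0, "rz": 0.08, "fingers": 0},
    {"dx": 0, "dy": 0.5, "dz": 0, "rx": 0, "ry": 0, "rz": 0.18, "fingers": 0},
    {"dx": 0, "dy": 0.5, "dz": 0, "rx": 0, "ry": 0, "rz": 0.28, "fingers": 0},
    {"dx": 0, "dy": 0.5, "dz": 0, "rx": 0, "ry": 0, "rz": 0.38, "fingers": 0},
    {"dx": 0, "dy": 0.5, "dz": 0, "rx": 0, "ry": 0, "rz": 0.48, "fingers": 0},
  ],
)

```text
time: 5.12
tcp_pos: [0.5422, 0.2322, 0.0593]
ee_rot: [[-0.909, 0.418, 0.001], [0.418, 0.909, 0.002], [-0.001, 0.002, -1.0]]
wrist_force: [-0.1, 6.7, -3.5]
finger_gap: 0.0089
```

```bash
python3 - <<'E'
from plant import *
s=observe();print(s['time'],s['tcp_pos'],s['ee_rot'],s['wrist_force'],s['ft_torque'],s['finger_gap'],s['joint_pos'])
E
```

```text
5.125 [0.54221264 0.23220048 0.0592958 ] [[-9.08591120e-01  4.17684182e-01  1.44947005e-03]
 [ 4.17686256e-01  9.08589733e-01  1.69959344e-03]
 [-6.07080314e-04  2.14965923e-03 -9.99997505e-01]] [-0.13528932  6.66044893 -3.52699898] [1.03876178 0.13526962 0.16181537] 0.008907732015829888 [ 1.86316269e+01  3.67272824e+01  9.56352961e+01  8.91313426e-02
  4.75276487e+01 -4.67399301e+01]
```

>>> play_rows(
  series=[
    {"dx": 0, "dy": 0, "dz": 0, "rx": 0, "ry": 0, "rz": 0.1, "fingers": 0},
    {"dx": 0, "dy": 0, "dz": 0, "rx": 0, "ry": 0, "rz": 0.22, "fingers": 0},
    {"dx": 0, "dy": 0, "dz": 0, "rx": 0, "ry": 0, "rz": 0.34, "fingers": 0},
    {"dx": 0, "dy": 0, "dz": 0, "rx": 0, "ry": 0, "rz": 0.46, "fingers": 0},
    {"dx": 0, "dy": 0, "dz": 0, "rx": 0, "ry": 0, "rz": 0.58, "fingers": 0},
  ],
)

```text
time: 5.75
tcp_pos: [0.5423, 0.2325, 0.0593]
ee_rot: [[-0.53, 0.848, 0.002], [0.848, 0.53, 0.002], [0.001, 0.003, -1.0]]
wrist_force: [1.1, 9.1, -4.1]
finger_gap: 0.0085
```

```bash
python3 - <<'E'
from plant import *
import numpy as np
s=observe();R=s['ee_rot'];print(s['time'],s['tcp_pos'],np.degrees(np.arctan2(R[1,1],R[0,1])),s['wrist_force'],s['ft_torque'],s['finger_gap'],s['joint_pos'])
E
```

```text
5.75 [0.54230874 0.23247476 0.05925884] 32.03681038249058 [ 1.08376204  9.12157995 -4.0837675 ] [1.53740393 0.13029682 0.11942587] 0.008462904566564233 [ 18.64415897  36.7372053   95.62282777   0.11865654  47.50710146
 -13.47277325]
```

>>> play_rows(
  series=[
    {"dx": 0, "dy": 0, "dz": 0, "rx": 0, "ry": 0, "rz": 0.06, "fingers": 0},
    {"dx": 0, "dy": 0, "dz": 0, "rx": 0, "ry": 0, "rz": 0.1, "fingers": 0},
    {"dx": 0, "dy": 0, "dz": 0, "rx": 0, "ry": 0, "rz": 0.13, "fingers": 0},
    {"dx": 0, "dy": 0, "dz": 0, "rx": 0, "ry": 0, "rz": 0.15, "fingers": 0},
    {"dx": 0, "dy": 0, "dz": 0, "rx": 0, "ry": 0, "rz": 0.15, "fingers": 0},
  ],
)

```text
time: 6.38
tcp_pos: [0.5424, 0.2326, 0.0593]
ee_rot: [[-0.402, 0.916, 0.002], [0.916, 0.402, 0.002], [0.001, 0.003, -1.0]]
wrist_force: [0.3, 9.4, -3.9]
finger_gap: 0.0085
```

```bash
python3 - <<'E'
from plant import *
import numpy as np
s=observe();R=s['ee_rot'];print(s['time'],s['tcp_pos'],np.degrees(np.arctan2(R[1,1],R[0,1])),s['wrist_force'],s['ft_torque'],s['finger_gap'],s['joint_pos'])
E
```

```text
6.375 [0.54237757 0.23256366 0.05930386] 23.704529956829056 [ 0.29715058  9.38038302 -3.89181334] [1.58769876 0.04094881 0.5560061 ] 0.008456365663316173 [18.6542677  36.7355599  95.61740375  0.10648144 47.49836455 -5.12218857]
```

>>> play_rows(
  series=[
    {"dx": 0, "dy": 0, "dz": 0, "rx": 0, "ry": 0, "rz": 0.02, "fingers": 0},
    {"dx": 0, "dy": 0, "dz": 0, "rx": 0, "ry": 0, "rz": 0.03, "fingers": 0},
    {"dx": 0, "dy": 0, "dz": 0, "rx": 0, "ry": 0, "rz": 0.03, "fingers": 0},
  ],
)

```text
time: 6.75
tcp_pos: [0.5424, 0.2326, 0.0593]
ee_rot: [[-0.376, 0.927, 0.002], [0.927, 0.376, 0.002], [0.001, 0.003, -1.0]]
wrist_force: [1.5, 9.9, -4.7]
finger_gap: 0.0087
```

```bash
python3 - <<'E'
from plant import *
import numpy as np
s=observe();R=s['ee_rot'];print(s['time'],s['tcp_pos'],np.degrees(np.arctan2(R[1,1],R[0,1])),s['wrist_force'],s['ft_torque'],s['finger_gap'],s['joint_pos'])
E
```

```text
6.75 [0.54239097 0.23257345 0.05932373] 22.067140474908438 [ 1.54755436  9.862372   -4.71262596] [1.71028145 0.15476735 1.11480117] 0.008705041828606385 [ 1.86635657e+01  3.67336918e+01  9.56172581e+01  7.99432128e-02
  4.74950071e+01 -3.45757776e+00]
```

The wrist torque climbed to 1.1 Nm, so the key is at its stop. Next I release and lift.

>>> play_rows(
  series=[
    {"dx": 0, "dy": 0, "dz": 0, "rx": 0, "ry": 0, "rz": -0.02, "fingers": 0.4},
    {"dx": 0, "dy": 0, "dz": 0, "rx": 0, "ry": 0, "rz": -0.03, "fingers": 0.4},
    {"dx": 0, "dy": 0, "dz": 0, "rx": 0, "ry": 0, "rz": -0.03, "fingers": 0.4},
    {"dx": 0, "dy": 0, "dz": 0, "rx": 0, "ry": 0, "rz": -0.03, "fingers": 0.4},
    {"dx": 0, "dy": 0, "dz": 0, "rx": 0, "ry": 0, "rz": -0.03, "fingers": 0.4},
  ],
)

```text
time: 7.38
tcp_pos: [0.5419, 0.231, 0.0583]
ee_rot: [[-0.401, 0.916, 0.0], [0.916, 0.401, -0.0], [-0.0, -0.0, -1.0]]
wrist_force: [0.2, 0.2, -0.4]
finger_gap: 0.0341
```

>>> play_rows(
  series=[
    {"dx": 0, "dy": 0, "dz": -15, "rx": 0, "ry": 0, "rz": 0, "fingers": 0.4},
    {"dx": 0, "dy": 0, "dz": -45, "rx": 0, "ry": 0, "rz": 0, "fingers": 0.4},
    {"dx": 0, "dy": 0, "dz": -90, "rx": 0, "ry": 0, "rz": 0, "fingers": 0.4},
    {"dx": -30, "dy": 0, "dz": -130, "rx": 0, "ry": 0, "rz": 0, "fingers": 0.4},
    {"dx": -60, "dy": 0, "dz": -150, "rx": 0, "ry": 0, "rz": 0, "fingers": 0.4},
  ],
)

```text
time: 8.0
tcp_pos: [0.5668, 0.1758, 0.2119]
ee_rot: [[-0.402, 0.916, 0.004], [0.916, 0.402, 0.001], [-0.001, 0.004, -1.0]]
wrist_force: [0.2, 0.2, -1.5]
finger_gap: 0.0342
```

```bash
python3 - <<'E'
from h import *
np.set_printoptions(precision=4,suppress=True)
n='wrist'
c=cam(n);c=cam(n);s=observe();print(s['time'],s['tcp_pos'],s['wrist_force'],s['ft_torque'],s['finger_gap'])
save(c,'w3.png')
for n in ['wrist','side']:
  if n!='wrist': c=cam(n)
  for t in ['key_a_grip','panel']:
    for d in silhouettes(t,n)[:2]:
        v,u=np.nonzero(d['pixels']);P=world(c,np.c_[u,v])
        top=P[(P[:,2]>.07)&(P[:,2]<.09)]
        print(n,'sil',t,round(d['confidence'],2),d['box'],len(u),len(top))
        if len(top)>8: print('  rect',cv2.minAreaRect(top[:,:2].astype(np.float32)*1000))
E
```

```text
8.1 [0.5678 0.1744 0.2119] [0.668  0.225  0.1874] [-0.0549 -0.0176 -0.0137] 0.03426575510730067
wrist sil key_a_grip 0.66 [260.1, 57.3, 283.5, 153.9] 1523 1349
  rect ((542.7278442382812, 231.28285217285156), (9.96780014038086, 66.4186019897461), 23.755104064941406)
wrist sil panel 0.81 [183.8, 24.6, 362.1, 49.4] 3995 1981
  rect ((521.601806640625, 277.6476135253906), (119.27838134765625, 6.6865553855896), 24.34804916381836)
side sil key_a_grip 0.55 [240.2, 274.9, 248.2, 309.0] 275 200
  rect ((541.6360473632812, 234.01736450195312), (10.094554901123047, 63.492958068847656), 24.559282302856445)
side sil panel 0.81 [212.4, 310.1, 284.0, 339.0] 1428 391
  rect ((520.6354370117188, 277.9346008300781), (119.02497100830078, 8.271993637084961), 25.232032775878906)
```

View pics/w3.png

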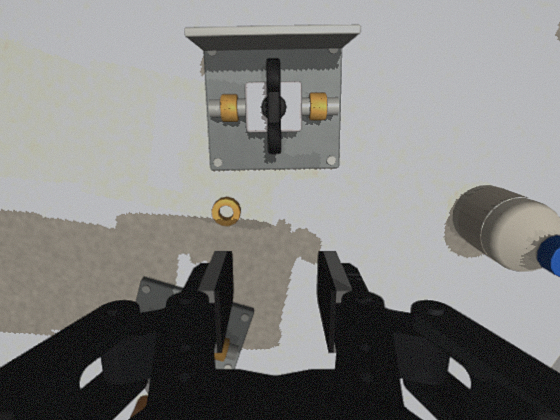

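The wings, at (274,106), point squarely at the panel, and the gripper is clear of everything.

```bash
python3 -c "
from plant import *
print(sign_off())"
```

```text
the job is handed in; nothing more can be done
None
```

The large key is shut. I turned it about 68° clockwise onto its hard stop, where the wrist torque rose from about 0.1 to 1.1 Nm. I then let go, lifted clear and handed the job in at about 8 s of the 29 s limit.

- **Key angle:** The last wrist picture shows the wings within about 0.6° of square to the panel, and the side camera puts them within about 0.7°.
- **Panel:** Its measured position is unchanged to well under 1 mm, so it was not knocked.
- **Small key:** I never went near it, but I did not measure its angle again afterwards.
- **Gripper:** It is about 0.21 m above the table, touching nothing, and the wrist force was under 1 N. The highest wrist force I read during the turn was about 11 N.

None of the final checks failed. The only disagreement was between cameras: the side camera places the key 1 to 3 mm away from where the wrist camera does.

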